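# Check a dial gauge by touch and log it

## Task

Before the shrinkage readings, check that the orange-capped dial gauge moves freely: push its plunger down a few millimetres with your fingertips, lightly and well short of its bottom stop, and let it spring right back. Then press the green key of the grey key box fully down to log the check, and draw back. Do not press the red key, do not touch the other two gauges or the loose things standing round, and do not lift, tip or shift the orange-capped gauge.

Things in the scene. Friction and masses are not known exactly. Their poses are not given: they have to be found in the camera images.
- gauge_orange: dial gauge standing plunger-up on a round steel foot 80 mm across, 137 mm tall in all, loose on the worktop, about 0.9 kg. Round white dial 60 mm across faces about -x; spring plunger on top with a round orange cap 25 mm across and 10 mm thick. Origin: centre of the underside, z up.
- tip_orange (a point): centre of the upper face of the orange cap, 136.5 mm above the foot's underside when the plunger is out; sinks with the plunger
- plunger_orange (a joint): plunger travel of the orange-capped gauge, m: 0 fully out, grows as it is pushed down, bottom stop at 0.012. Spring: about 1 N to start, then 0.9 N per mm; springs back by itself
- gauge_blue: dial gauge standing plunger-up on a round steel foot 80 mm across, 137 mm tall in all, loose on the worktop, about 0.9 kg. Round white dial 60 mm across faces about -x; spring plunger on top with a round blue cap 25 mm across and 10 mm thick. Origin: centre of the underside, z up.
- tip_blue (a point): centre of the upper face of the blue cap, 136.5 mm above the foot's underside when the plunger is out; sinks with the plunger
- plunger_blue (a joint): plunger travel of the blue-capped gauge, m: 0 fully out, grows as it is pushed down, bottom stop at 0.012. Spring: about 1 N to start, then 0.9 N per mm; springs back by itself
- gauge_white: dial gauge standing plunger-up on a round steel foot 80 mm across, 137 mm tall in all, loose on the worktop, about 0.9 kg. Round white dial 60 mm across faces about -x; spring plunger on top with a round white cap 25 mm across and 10 mm thick. Origin: centre of the underside, z up.
- tip_white (a point): centre of the upper face of the white cap, 136.5 mm above the foot's underside when the plunger is out; sinks with the plunger
- plunger_white (a joint): plunger travel of the white-capped gauge, m: 0 fully out, grows as it is pushed down, bottom stop at 0.012. Spring: about 1 N to start, then 0.9 N per mm; springs back by itself
- key_box: grey logger key box fixed to the worktop, 90 x 150 x 38 mm, its long side along its own y; green key at its +y end and red key at its -y end, 72 mm apart, both on top. Origin: centre of the underside.
- key_green_top (a point): centre of the top of the round green push key, 28 mm across, its axis vertical; moves with the key
- key_green (a joint): travel of the green key, m: 0 up, 0.006 fully down (about 5 N); springs back by itself
- key_red_top (a point): centre of the top of the round red push key, 28 mm across, its axis vertical; moves with the key
- key_red (a joint): travel of the red key, m: 0 up, 0.006 fully down (about 5 N); springs back by itself
- tin: lidded grey sample tin, 67 mm across, 62 mm tall, loose bystander; origin at the centre of its underside
- weight_big: grey steel scale weight with a knob, 49 mm across, 60 mm tall, loose bystander; origin at the centre of its underside
- half_prism: broken half of a grey mortar prism, 83 x 40 x 40 mm, long along its x, loose bystander; origin at the centre of its underside
- ring_mould: grey conical steel ring mould, 92 mm across, 40 mm tall, loose bystander; origin at the centre of its underside
Not all that is in view belongs to the job. What is shaped like the gauge_orange but brown or purple is not meant.

How it is judged:
By the outcome, as a careful person would: the job done as asked, in the order asked, and still so for the second after the job is handed in, with the robot touching nothing.
It also fails if it takes over 42 s, if anything falls off the work surface, if the arm or the gripper's body presses on something with over 40 N, if the wrist force passes 120 N, or if a joint passes its speed limit or range.

## Robot

A 7-joint arm with a two-finger parallel gripper is mounted at the origin on a cart in front of the work surface, level with it; the furniture and walls round the work are solid. World frame = base frame: x ahead of the robot, y to its left, z up, the work surface at z = 0. Lengths are in m, angles in rad, forces in N, time in s.
With the tool pointing down it reaches from about 0.35 to 0.9 m from the base axis. Payload 8.1 kg.
Tool frame: the origin (TCP) lies at the very end of the fingers, on their centre line; the grasp point (between the pads) lies 19 mm behind it; z points along the fingers, y is the direction in which the jaws open and shut (so a half turn about z gives the same grasp; the last joint's range is limited). The gripper opens to 85 mm and grips with 20 to 120 N. Pads are 22 mm wide; open, the fingers measure 114 mm over their backs; the gripper's body (76 mm by 85 mm) begins 54 mm behind the grasp point. The pads swing forward as they close: fully open they stand 13 mm farther back than shut.
Start: joints at [-1.208, 0.434, 0.025, 1.573, -0.012, 1.134, -0.075], TCP at [0.281, 0.558, 0.231] pointing down, gripper open.
Joint ranges: [-2.62, 2.62], [-0.44, 2.09], [-1.27, 1.32], [0.08, 2.57], [-1.32, 4.46], [0.12, 2], [-2.74, 2.74]. Speed limits (rad/s): [2.22, 2.22, 3.01, 3.01, 3.14, 3.14, 3.14].

## Interface

Orientations are given as a unit quaternion [w, x, y, z].
In Python, from plant import read_state, snapshot, calibration, finish_job, find_in, masks_of, place_of gives the robot as it stands. The module is installed in compiled form; this text tells all that it offers.
- The arm moves only by the shell command python3 -m creep 'ROWS' [OPENING] [FORCE]. ROWS is JSON, one flat list of numbers, 4 for each row, row after row: the shift along the tool's x, y, z in mm, then the turn about the tool's z in rad. A call has 1 to 20 rows; each row shifts and turns the commanded pose from where the row before left it, along the tool's axes as they then stand; what a row does not reach is not made up. A row lasts 1/8 s, in which the tool goes at most 62.5 mm and 10.7 degrees, less where a joint would pass 70% of its speed; a pose out of reach is approached as far as the arm can. A call is refused whole if a number of a shift passes 62.5 or a number of a turn 0.188, either way. A call with a gripper value outside its range is refused whole. OPENING is the closure in counts, from 0 (fully open) to 255 (shut), set as the call begins (- or left out, the last holds). The fingers move at their own pace and stop on an object; FORCE is the grip in N (left out, the last holds). Time passes only in rows, so rows that do not move let the fingers close. It gives the time, the measured TCP pose, the force and the opening at its end, in the units of the state.
- read_state(): the state, without advancing time (a new reading comes with each control period).
- snapshot(name): name is "scene" or "top" or "wrist"; returns (picture, depth): 420x560x3 uint8, blue, green, red; 420x560 float32, m along the optical axis (not along the pixel's ray), 0 where there is no reading.
- calibration(name): a dict with "fx", "fy", "cx", "cy" (pixels), "xyz" and "attitude" of the camera in the world; the wrist camera has in their place "hand_eye" (4x4, takes a point from camera to tool coordinates, whose origin is the TCP and whose axes are the flange's). Camera axes: x right, y down, z forward; pixel columns grow to the right and rows downward; lengths in m; the calibration is good to about 2 mm. A picture is of the moment at which its call begins: read the wrist's pose just before it. calibration takes no time and is no camera call.
- finish_job(): hands the job in, once; it reports no verdict.
Trained networks look in the newest picture that a camera, given by its name, has taken for a name from the list of things; names that differ only in an ending like _2 or _b are one class to them, and where a whole thing is asked for, a point or a joint stands for the part that bears it (a point fixed in the world has none). Each returns a list of dicts, best first, with "score" (0 to 1); they miss things now and then, are a little off and sometimes report something else, mostly with a low value. They report only what shows in the picture. A call takes as long as a camera call. They do not tell look-alikes from the thing itself.
- find_in(query, camera): "extent" ([left, top, right, bottom] in pixels, round what is visible of it).
- masks_of(query, camera): "pixels" (420x560 bool, what is visible of it) and "extent" ([left, top, right, bottom] in pixels, round what is visible of it).
- place_of(query, camera): "point" ([column, row] in pixels: a listed point, or the origin of a listed thing).
The state is a dict: "time_s": time; "q": joint angles; "qd": joint speeds; "joint_torque": joint torques, N m; "ee_pos": TCP position; "orientation": TCP orientation; "wrist_force": force on the tool from outside, world axes, zero at the start; "wrist_torque": the same for the moment, N m; "opening": finger opening in m.
Only numpy, scipy, OpenCV 4.12 (cv2) and the standard library are available. Lean on these libraries where they do the work, as an engineer would, in place of code of your own. Each camera call takes 0.05 s, during which the arm holds its last target. There are 200 camera calls.

## Working session

There is one attempt and no reset: what is moved stays moved. The work goes in short steps, Python scripts to look and compute and a shell command to move; the robot and the scene stay as the last step left them, time stands still between calls to the robot, and variables do not carry over. Pictures are saved under pics/ and viewed, about 8 in all and at most 12, crops included, and the job is handed in when it is done.

```bash
mkdir -p pics; cat > h.py <<'E'
import numpy as np, cv2
from scipy.spatial.transform import Rotation as R
from plant import *
def q2m(q): return R.from_quat([q[1],q[2],q[3],q[0]]).as_matrix()
def pose(cam,st=None):
    c=calibration(cam)
    if cam=="wrist":
        T=np.eye(4);T[:3,:3]=q2m(st["orientation"]);T[:3,3]=st["ee_pos"];return c,T@np.array(c["hand_eye"])
    T=np.eye(4);a=np.array(c["attitude"])
    T[:3,:3]=a if a.shape==(3,3) else q2m(a);T[:3,3]=c["xyz"];return c,T
def world(c,T,D,u,v,w=2):
    p=D[int(v)-w:int(v)+w+1,int(u)-w:int(u)+w+1];d=np.median(p[p>0])
    return (T@[(u-c["cx"])/c["fx"]*d,(v-c["cy"])/c["fy"]*d,d,1])[:3]
E
python3 - <<'E'
from h import *
st=read_state();print(st)
for cam in("top","scene"):
    I,D=snapshot(cam);cv2.imwrite(f"pics/{cam}0.png",I);np.save(f"{cam}0.npy",D)
    c,T=pose(cam);print(cam,c)
    for n in("tip_orange","key_green_top","key_red_top"):
        for r in place_of(n,cam)[:5]:
            u,v=r["point"];print(n,round(r["score"],2),np.round([u,v]),np.round(world(c,T,D,u,v),3))
E
```

```text
{'time_s': 0.0, 'q': array([-1.20758462,  0.43521741,  0.02498117,  1.57412455, -0.01157511,
        1.13399101, -0.07510286]), 'qd': array([ 1.22437499e-03, -2.29459768e-03,  9.49419841e-04, -1.40787558e-03,
       -4.89842209e-07,  9.07382854e-04, -1.47827182e-04]), 'joint_torque': array([-9.50551475e-04, -6.70459414e+01,  1.02477260e+00, -3.16208947e+01,
        1.55735988e-02,  1.25666618e-02,  8.22631510e-07]), 'ee_pos': array([0.28054881, 0.55791709, 0.23051891]), 'orientation': array([-1.00211435e-04,  2.30839796e-01,  9.72991445e-01, -7.91606198e-04]), 'wrist_force': array([-0.44809089,  0.05937772,  0.71676445]), 'wrist_torque': array([ 0.01223037,  0.00461739, -0.01323399]), 'opening': 0.085084580220163}
top {'fx': 512.0453788899121, 'fy': 512.0453788899121, 'cx': 275.2535025122106, 'cy': 207.3189637358928, 'xyz': array([0.29891836, 0.08325542, 1.45212566]), 'attitude': array([-0.0600468 ,  0.71156653, -0.69658744,  0.06952262])}
tip_orange 0.66 [390. 266.] [ 0.398 -0.23   0.136]
tip_orange 0.4 [328. 201.] [ 0.564 -0.071  0.133]
key_green_top 0.54 [177. 239.] [0.463 0.332 0.06 ]
key_green_top 0.4 [153. 233.] [0.478 0.4   0.059]
key_red_top 0.39 [176. 238.] [0.465 0.336 0.06 ]
key_red_top 0.25 [169. 238.] [0.47  0.359 0.039]
scene {'fx': 497.62982070497037, 'fy': 497.62982070497037, 'cx': 282.37540922876207, 'cy': 208.89383135314424, 'xyz': array([-0.50660479, -0.64762073,  0.74767706]), 'attitude': array([-0.46688568,  0.75058872, -0.40204326,  0.23873742])}
tip_orange 0.62 [330. 210.] [ 0.554 -0.069  0.135]
tip_orange 0.56 [219. 205.] [0.624 0.398 0.   ]
tip_orange 0.41 [360. 253.] [ 0.401 -0.235  0.135]
key_green_top 0.43 [188. 204.] [0.484 0.402 0.06 ]
key_red_top 0.49 [196. 212.] [0.476 0.363 0.045]
```

View pics/top0.png

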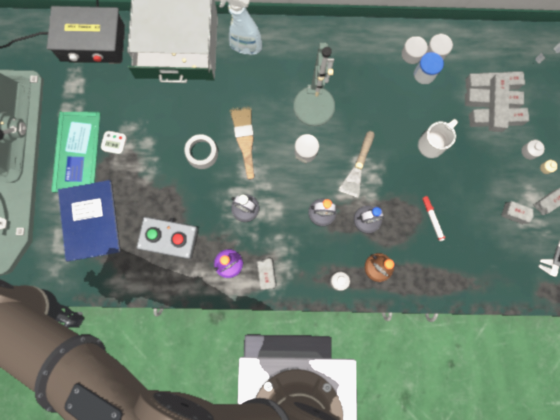

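View pics/scene0.png

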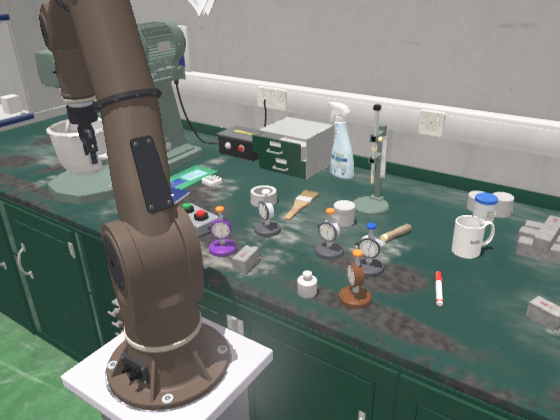

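Look-alikes with orange caps in the top view: a purple one at (226,261), a brown one at (388,265), and one with a dark foot at (327,203). Blue (377,212) and white (242,201) are the other gauges. The description fits the dark-footed one at (327,203). The green key is at (152,234) and the red at (178,239). Next is a close crop and colour-based cap centres.

```bash
python3 - <<'E'
from h import *
out=[]
for cam,b in(("top",(300,180,400,250)),("scene",(300,195,400,265))):
    I=cv2.imread(f"pics/{cam}0.png");D=np.load(f"{cam}0.npy");c,T=pose(cam)
    out.append(cv2.resize(I[b[1]:b[3],b[0]:b[2]],None,fx=4,fy=4,interpolation=2))
    vv,uu=np.mgrid[:420,:560];P=np.stack([(uu-c["cx"])/c["fx"]*D,(vv-c["cy"])/c["fy"]*D,D,np.ones_like(D)],-1)@T.T
    H=cv2.cvtColor(I,cv2.COLOR_BGR2HSV)
    for n,lo,hi,g,z in(("orange",8,22,(.56,-.07),(.12,.15)),("blue",105,125,(.54,-.17),(.12,.15)),("green",45,85,(.48,.4),(.05,.07)),("red",0,5,(.465,.335),(.05,.07))):
        m=(H[...,0]>=lo)&(H[...,0]<=hi)&(H[...,1]>120)&(np.hypot(P[...,0]-g[0],P[...,1]-g[1])<.04)&(P[...,2]>z[0])&(P[...,2]<z[1])
        if m.any():
            Q=P[m];top=Q[Q[:,2]>Q[:,2].max()-.006];print(cam,n,m.sum(),np.round((top.min(0)+top.max(0))[:3]/2,4),np.round(top.mean(0)[:3],4),np.round(np.ptp(top,0)[:3],3))
cv2.imwrite("pics/crop.png",np.vstack(out))
E
```

```text
top orange 49 [ 0.5574 -0.0686  0.1385] [ 0.5577 -0.0681  0.1379] [0.017 0.019 0.006]
top blue 59 [ 0.5378 -0.1969  0.1392] [ 0.5387 -0.197   0.1382] [0.019 0.018 0.006]
top green 15 [0.4826 0.4034 0.0605] [0.4842 0.4044 0.0605] [0.009 0.018 0.006]
top red 85 [0.4648 0.3312 0.0623] [0.4643 0.3322 0.0621] [0.025 0.025 0.006]
scene orange 46 [ 0.5557 -0.0674  0.1363] [ 0.5549 -0.0678  0.1365] [0.022 0.022 0.006]
scene blue 51 [ 0.5372 -0.1983  0.1373] [ 0.5376 -0.1982  0.1367] [0.025 0.02  0.006]
scene green 42 [0.4741 0.4014 0.0623] [0.4742 0.4014 0.0616] [0.023 0.025 0.006]
scene red 50 [0.4645 0.3297 0.0607] [0.4633 0.3299 0.0607] [0.027 0.024 0.006]
```

View pics/crop.png

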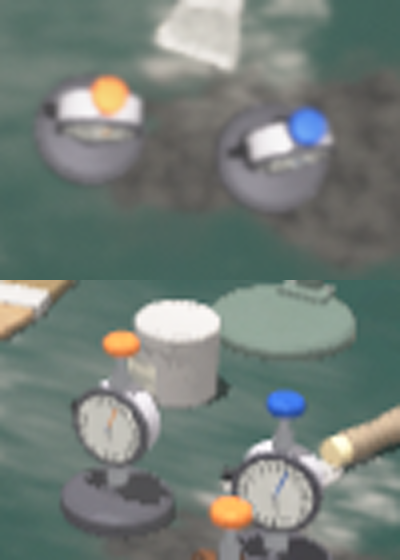

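The crop shows the orange cap (about (327,203) in the full top picture) on a dark steel foot, with the blue gauge to its right, so the choice stands. Cap ≈ (0.5565, -0.068, 0.1365), green key ≈ (0.476, 0.4025, 0.061). I'll move above the gauge with the fingers shut.

```bash
python3 -m creep '[-20,-16,0,0,-44,-36,0,0,-44,-36,0,0,-44,-36,0,0,-44,-36,0,0,-44,-36,0,0,-44,-36,0,0,-44,-36,0,0,-44,-36,0,0,-44,-36,0,0,-44,-36,0,0,-44,-36,0,0,-22,-20,0,0,0,0,0,0,0,0,0,0]' 255 20
cat > e.py <<'E'
from h import *
import sys
def err(t):
    st=read_state();M=q2m(st["orientation"]);print(st["time_s"],np.round(st["ee_pos"],4),"tilt",np.round(M[:,2],4),"F",np.round(st["wrist_force"],2),"qd",np.abs(st["qd"]).max().round(4))
    print("tool mm",np.round(M.T@(np.array(t)-st["ee_pos"])*1000,1)," q",np.round(st["q"],2))
err([float(x) for x in sys.argv[1:4]])
E
python3 e.py 0.5565 -0.068 0.1365
```

```text
time_s: 2.28
ee_pos: [0.5564, -0.0628, 0.2312]
orientation: [-0.0, 0.23, 0.973, 0.0]
wrist_force: [-0.4, -0.1, -0.6]
opening: 0.0
2.275 [ 0.5564 -0.0628  0.2312] tilt [-4.e-04  8.e-04 -1.e+00] F [-0.35 -0.15 -0.59] qd 0.0155
tool mm [-2.5 -4.7 94.7]  q [-0.23  0.33  0.33  1.75 -0.12  1.07  1.25]
```

```bash
python3 -m creep '[-2.5,-5,20,0,0,0,20,0,0,0,0,0,0,0,0,0]'
python3 - <<'E'
from h import *
st=read_state();I,D=snapshot("wrist");cv2.imwrite("pics/w1.png",I);c,T=pose("wrist",st)
vv,uu=np.mgrid[:420,:560];P=np.stack([(uu-c["cx"])/c["fx"]*D,(vv-c["cy"])/c["fy"]*D,D,np.ones_like(D)],-1)@T.T
H=cv2.cvtColor(I,cv2.COLOR_BGR2HSV)
m=(H[...,0]>=8)&(H[...,0]<=22)&(H[...,1]>120)&(np.hypot(P[...,0]-.556,P[...,1]+.068)<.04)&(P[...,2]>.1)&(P[...,2]<.16)
print(m.sum())
if m.any():
    Q=P[m];z=np.percentile(Q[:,2],95);t=Q[Q[:,2]>z-.004];print(z,(t.min(0)+t.max(0))/2,np.ptp(t,0),t.mean(0))
p=T[:3,:3].T@(np.array([st["ee_pos"]])-T[:3,3]).T;print("tcp px",c["fx"]*p[0]/p[2]+c["cx"],c["fy"]*p[1]/p[2]+c["cy"])
E
python3 e.py 0.5565 -0.068 0.1365
```

```text
time_s: 2.78
ee_pos: [0.5569, -0.0684, 0.1921]
orientation: [0.0, 0.23, 0.973, 0.0]
wrist_force: [0.1, -0.1, -0.6]
opening: -0.0003
1289
0.13688419083259787 [ 0.55703373 -0.06518225  0.13533382  1.        ] [0.02395035 0.02388611 0.00488785 0.        ] [ 0.55635333 -0.06483981  0.13549156  1.        ]
tcp px [280.55651855] [275.27909561]
2.825 [ 0.5571 -0.0687  0.1923] tilt [ 1.4e-03  3.0e-04 -1.0e+00] F [-0.95 -0.08 -0.04] qd 0.0043
tool mm [ 0.9  0.3 55.8]  q [-0.21  0.37  0.32  1.8  -0.14  0.99  1.27]
```

View pics/w1.png

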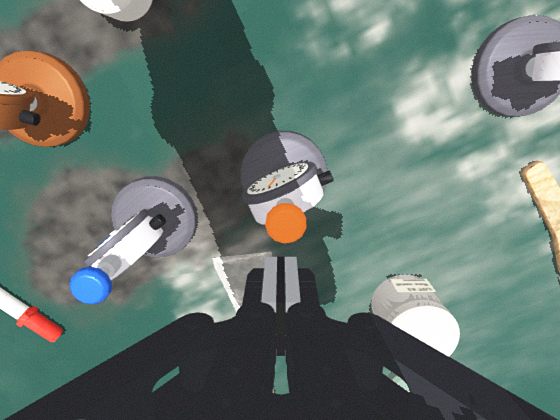

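The wrist picture shows the orange cap at (286,223) on its dark foot, with the fingertips just short of it. The cap measures about (0.5565, -0.066), so I'll nudge and descend.

```bash
python3 -m creep '[1,2,15,0,0,0,15,0,0,0,12,0,0,0,4,0,0,0,0,0,0,0,0,0]'; python3 e.py 0.5565 -0.0667 0.1365
```

```text
time_s: 3.58
ee_pos: [0.5569, -0.0673, 0.1457]
orientation: [0.0, 0.231, 0.973, 0.0]
wrist_force: [-0.5, -0.3, -0.5]
opening: -0.0003
3.575 [ 0.5569 -0.0673  0.1457] tilt [ 7.e-04  0.e+00 -1.e+00] F [-0.53 -0.35 -0.5 ] qd 0.0048
tool mm [0.7 0.3 9.2]  q [-0.2   0.43  0.31  1.86 -0.16  0.88  1.29]
```

```bash
python3 -m creep '[0,0,4,0,0,0,3,0,0,0,2,0,0,0,2,0,0,0,1,0,0,0,1,0,0,0,0,0,0,0,0,0]'; python3 e.py 0.5565 -0.0667 0.1365
```

```text
time_s: 4.58
ee_pos: [0.5566, -0.0671, 0.1324]
orientation: [0.0, 0.231, 0.973, 0.0]
wrist_force: [-1.5, 0.1, 4.5]
opening: 0.0002
4.575 [ 0.5566 -0.0671  0.1324] tilt [ 1.e-04  1.e-04 -1.e+00] F [-1.47  0.1   4.47] qd 0.0016
tool mm [ 0.3  0.3 -4.1]  q [-0.2   0.44  0.3   1.87 -0.17  0.86  1.3 ]
```

4 mm and about 4.5 N match the spring, so the plunger went down. I'll withdraw straight up and travel toward the key.

```bash
python3 -m creep '[0,0,-2,0,0,0,-4,0,0,0,-10,0,0,0,-25,0,0,0,-35,0,0,0,0,0]'
python3 - <<'E'
from h import *
st=read_state();I,D=snapshot("wrist");c,T=pose("wrist",st)
vv,uu=np.mgrid[:420,:560];P=np.stack([(uu-c["cx"])/c["fx"]*D,(vv-c["cy"])/c["fy"]*D,D,np.ones_like(D)],-1)@T.T
H=cv2.cvtColor(I,cv2.COLOR_BGR2HSV)
m=(H[...,0]>=8)&(H[...,0]<=22)&(H[...,1]>120)&(np.hypot(P[...,0]-.556,P[...,1]+.068)<.04)&(P[...,2]>.1)&(P[...,2]<.16)
Q=P[m];z=np.percentile(Q[:,2],95);t=Q[Q[:,2]>z-.004];print(z,(t.min(0)+t.max(0))/2,np.ptp(t,0))
E
python3 e.py 0.476 0.4025 0.061
```

```text
time_s: 5.32
ee_pos: [0.5584, -0.0676, 0.2114]
orientation: [0.003, 0.231, 0.973, 0.001]
wrist_force: [0.0, 0.3, 0.6]
opening: 0.0002
0.13680912136913279 [ 0.55724267 -0.06500875  0.13547957  1.        ] [0.02404739 0.02373012 0.00524217 0.        ]
5.375 [ 0.5575 -0.0674  0.2098] tilt [ 3.1e-03  1.0e-04 -1.0e+00] F [-0.99  0.25  0.02] qd 0.0367
tool mm [284.3 382.9 148.6]  q [-0.22  0.35  0.33  1.78 -0.13  1.02  1.26]
```

```bash
python3 -m creep '[18,24,0,0,35,48,0,0,35,48,0,0,35,48,0,0,35,48,0,0,35,48,0,0,35,48,0,0,35,48,0,0,18,24,0,0,0,0,0,0,0,0,0,0]'
python3 e.py 0.476 0.4025 0.061
python3 - <<'E'
from h import *
st=read_state();I,D=snapshot("wrist");cv2.imwrite("pics/w2.png",I);c,T=pose("wrist",st)
vv,uu=np.mgrid[:420,:560];P=np.stack([(uu-c["cx"])/c["fx"]*D,(vv-c["cy"])/c["fy"]*D,D,np.ones_like(D)],-1)@T.T
H=cv2.cvtColor(I,cv2.COLOR_BGR2HSV)
m=(H[...,0]>=45)&(H[...,0]<=85)&(H[...,1]>100)&(np.hypot(P[...,0]-.476,P[...,1]-.4025)<.03)&(P[...,2]>.045)&(P[...,2]<.075)
print(m.sum())
if m.any():
    Q=P[m];z=np.percentile(Q[:,2],95);t=Q[Q[:,2]>z-.004];print(z,(t.min(0)+t.max(0))/2,np.ptp(t,0),np.median(t,0))
E
```

```text
time_s: 6.75
ee_pos: [0.4782, 0.4009, 0.2076]
orientation: [-0.0, 0.231, 0.973, -0.001]
wrist_force: [0.4, -0.1, 0.3]
opening: -0.0
6.75 [0.4782 0.4009 0.2076] tilt [-5.0e-04 -1.6e-03 -1.0e+00] F [ 0.39 -0.08  0.27] qd 0.0153
tool mm [  2.8   0.7 146.6]  q [-0.91  0.45  0.19  1.62 -0.09  1.08  0.4 ]
838
0.060914935879970135 [0.47727712 0.40595244 0.0594381  1.        ] [0.02664089 0.02696723 0.00492133 0.        ] [0.47779049 0.40571521 0.05969302 1.        ]
```

View pics/w2.png

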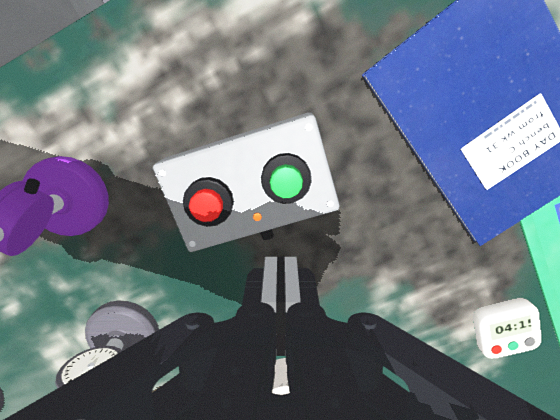

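The picture shows the cap back at its old height and place, the green key at (286,178) and the red key at (207,203). The green key averages about (0.477, 0.4045, 0.061), so I'll descend over it.

```bash
python3 -m creep '[3,2.5,20,0,0,0,35,0,0,0,35,0,0,0,25,0,0,0,14,0,0,0,6,0,0,0,0,0,0,0,0,0]'; python3 e.py 0.477 0.4045 0.061
```

```text
time_s: 7.8
ee_pos: [0.477, 0.4061, 0.0743]
orientation: [0.0, 0.231, 0.973, 0.001]
wrist_force: [0.2, 0.5, -0.3]
opening: -0.0001
7.8 [0.477  0.4061 0.0743] tilt [ 0.0012  0.0011 -1.    ] F [ 0.24  0.53 -0.3 ] qd 0.0023
tool mm [-0.7 -1.4 13.3]  q [-0.9   0.6   0.16  1.74 -0.12  0.81  0.42]
```

```bash
python3 -m creep '[-0.5,-1,8,0,0,0,4,0,0,0,3,0,0,0,2,0,0,0,2,0,0,0,0,0,0,0,0,0]'; python3 e.py 0.477 0.4045 0.055
```

```text
time_s: 8.68
ee_pos: [0.4764, 0.4044, 0.0544]
orientation: [-0.0, 0.231, 0.973, -0.0]
wrist_force: [-2.6, -1.4, 4.6]
opening: 0.0
8.675 [0.4764 0.4044 0.0544] tilt [-2.e-04 -2.e-04 -1.e+00] F [-2.61 -1.39  4.62] qd 0.0015
tool mm [-0.5  0.4 -0.6]  q [-0.89  0.62  0.15  1.76 -0.13  0.77  0.43]
```

Force is about 5 N. I'll push on until the stop shows in the force.

```bash
python3 -m creep '[0,0,1,0,0,0,1,0,0,0,0,0,0,0,0,0]'; python3 e.py 0.477 0.4045 0.055
```

```text
time_s: 9.18
ee_pos: [0.4765, 0.4046, 0.0539]
orientation: [-0.0, 0.231, 0.973, 0.0]
wrist_force: [-6.4, -5.2, 20.8]
opening: 0.0001
9.175 [0.4765 0.4046 0.0539] tilt [ 1.e-04  6.e-04 -1.e+00] F [-6.45 -5.2  20.83] qd 0.0021
tool mm [-0.5  0.2 -1.1]  q [-0.89  0.62  0.15  1.76 -0.13  0.77  0.43]
```

The force jumped to 21 N with no more travel, so the key is on its stop. Now I'll draw back.

```bash
python3 -m creep '[0,0,-3,0,0,0,-8,0,0,0,-20,0,0,0,-40,0,0,0,-50,0,0,0,-40,0,0,0,0,0,0,0,0,0,0,0,0,0]'; python3 e.py 0.477 0.4045 0.061
python3 - <<'E'
from h import *
I,D=snapshot("top");J,E=snapshot("scene");I0=cv2.imread("pics/top0.png")
cv2.imwrite("pics/end.png",np.vstack([I[170:300,100:420],I0[170:300,100:420]]).repeat(2,0).repeat(2,1))
c,T=pose("top");H=cv2.cvtColor(I,cv2.COLOR_BGR2HSV);H0=cv2.cvtColor(I0,cv2.COLOR_BGR2HSV)
for h in(H,H0):
    m=np.zeros((420,560),bool);m[190:215,315:340]=1;m&=(h[...,0]>=8)&(h[...,0]<=22)&(h[...,1]>120);print("orange px",np.argwhere(m).mean(0),m.sum())
print("cap z",world(c,T,D,327,203,1))
E
```

```text
time_s: 10.3
ee_pos: [0.476, 0.4042, 0.212]
orientation: [-0.001, 0.231, 0.973, -0.001]
wrist_force: [-0.3, 0.0, 0.4]
opening: -0.0
10.3 [0.476  0.4042 0.212 ] tilt [-0.0015 -0.0015 -1.    ] F [-0.33  0.01  0.44] qd 0.0024
tool mm [ -0.9   1.1 151. ]  q [-0.92  0.45  0.19  1.61 -0.09  1.09  0.4 ]
orange px [202.18181818 326.90909091] 44
orange px [202.70909091 326.92727273] 55
cap z [ 0.5576013  -0.06726649  0.1378338 ]
```

View pics/end.png

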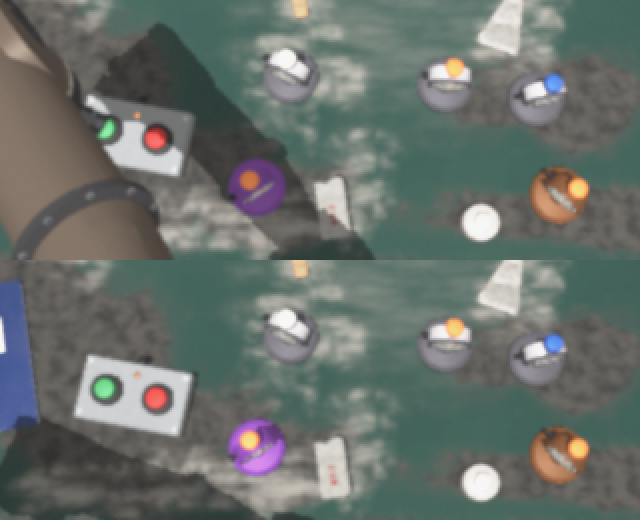

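The after picture (upper half) matches the before picture. Every gauge and loose thing stands where it was: orange cap at crop (455,68), red key (156,138), green key (105,130) partly under the arm. I'll hand the job in.

```bash
python3 -c "from plant import finish_job;print(finish_job())"
```

```text
the job is handed in; nothing more can be done
None
```

I did both steps in the order asked and handed the job in at about 10.4 s on the robot's clock; `finish_job` gives no verdict.

- **Gauge check:** I pressed the orange cap of the dark-footed gauge, not the purple or brown look-alikes. The plunger went down about 4 mm at 4.5 N, as its spring should. Afterwards the cap was back at 0.137 m height and in the same place to within about 0.2 mm.
- **Green key:** I pressed it until the tool stopped moving and the force rose to about 21 N, which shows it was on its stop. I then drew back to about 0.21 m above the worktop.
- **Last checks:** The wrist force was back to noise. In the top picture the gauges and the loose things near them stand where they did before. The arm partly hid the green key there, so I did not see it spring back.
- **Disagreements:** The cameras differed by 2 to 4 mm on the cap and key positions, so I aimed between them.

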